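Push a blank home in its fixture and swing the keeper over it

TASK

Without picking anything up, use the fingertips to push the blue blank along the bed of the aluminium fixture until it lies flat and flush against both the long back fence and the short end stop. Then push the red handle round so that the keeper arm swings over the blank all the way to its stop, with the blank still fully home. Leave the spare copper blank, the tools and everything else where they are.

Things in the scene. Friction and masses are not known exactly. Their poses are not given: they have to be found in the camera images.
- jig: The fixture, fixed to the bench: an aluminium bed plate 240 (x) by 300 (y) by 12 mm thick. Origin on its underside, level with the bench top; the bed spans x -120 to 120, y -140 to 160 mm, its top is at z = 12 mm. A fixed brass pin 10 mm thick (the keeper's stop, top at z = 38) stands on it at x 45, y 100 mm. Position and yaw vary.
- fence (a point): Middle of the long dark steel back fence's inner face, at its foot (fixture frame x 70, y 5, z 12 mm). The face looks to the fixture's -x; the fence is 13 mm high (top at z = 25), 18 mm thick and runs from y = -80 to 90 mm.
- endstop (a point): Middle of the short dark steel end stop's inner face, at its foot (fixture frame x 30, y 80, z 12 mm). The face looks to the fixture's -y; the stop is 13 mm high, 16 mm thick and runs from x = 5 to 55 mm.
- home (a point): Point on top of the fixture's bed (fixture frame x 30, y 50, z 12 mm) where the centre of the blue blank's underside lies when the blank is flush against both the fence and the end stop. Axes as the fixture's.
- blank: The blue-painted aluminium blank, loose on the bed: a plate 80 (its x) by 60 (its y) by 15 mm thick, about 0.2 kg, with two small black hole marks. Origin: centre of its underside. When home its x axis lies along the fixture's x (one 60 mm side on the back fence, one 80 mm side on the end stop). It starts 15 to 45 mm short of the fence and of the stop (centre), turned up to 17 degrees.
- keeper (a joint): Angle of the keeper, a flat steel arm turning about a vertical pivot: at 0 rad the arm points along the fixture's -x (open, over the left edge strip of the bed, clear of the blank), at 1.57 rad it points along the fixture's -y, across the blank, against its stop. Grows counter-clockwise seen from above. It starts between 0 and 0.35, stays where it is left and turns with about 1 N at the handle.
- pivot (a point): On the keeper's pivot axis, fixture frame x 30, y 125, z 30 mm (the height of the arm's underside). The arm is 16 mm wide, 8 mm thick, z = 30 to 38 mm, and reaches 100 mm from the pivot; it passes 3 mm above the blank's top.
- handle (a point): Centre of the keeper's upright red round handle, 18 mm in diameter, standing on the arm 100 mm from the pivot axis, from z = 38 to 75 mm above the bench; this point is at z = 56 mm. It moves with the keeper.
- spare: Bystander: copper-coloured spare blank of the same size lying on the bench left of the fixture. Origin: centre of its underside.
- file: Bystander: a file with a wooden handle, 275 mm long, 26 mm high, lying on the bench right of the fixture, handle to its -x. Origin at its underside.
- pin: Bystander: loose brass gauge pin 26 mm wide, 42 mm high, standing on the fixture's bed in the far right corner. Origin: centre of its underside.
- jar: Bystander: jar with an orange cap, 52 mm wide, 70 mm high, standing beyond the fixture. Origin: centre of its underside.
- carton: Bystander: green box 130 x 150 x 60 mm on the left of the bench. Origin: centre of its underside.
- square: Bystander: try square, wooden stock 100 mm, steel blade 130 mm, lying on the right of the bench.
- wrench: Bystander: wrench 170 mm long lying on the right of the bench.
There are look-alikes about, which are no part of the job. Several things have the shape of the blank; the one meant has the colours described above.

How it is judged:
By the outcome, as a careful person would: the job done as asked, in the order asked, and still so for the second after the job is handed in, with the robot touching nothing.
It also fails if it takes over 61 s, if anything falls off the work surface, if the arm or the gripper's body presses on something with over 40 N, if the wrist force passes 120 N, or if a joint passes its speed limit or range.

ROBOT

A 6-joint arm with a two-finger parallel gripper is mounted at the origin on the work surface. World frame = base frame: x ahead of the robot, y to its left, z up, the work surface at z = 0. Lengths are in m, angles in rad, forces in N, time in s.
With the tool pointing down it reaches from about 0.25 to 0.725 m from the base axis. Payload 4 kg.
Tool frame: the origin (TCP) lies midway between the tips of the shut fingers; the grasp point (between the pads) lies 19 mm behind it; z points along the fingers, y is the line along which they close (so a half turn about z gives the same grasp; the last joint's range is limited). The gripper opens to 85 mm and grips with 20 to 120 N. Pads are 22 mm wide; open, the fingers measure 114 mm over their backs; the gripper's body (76 mm by 85 mm) begins 54 mm behind the grasp point. The pads swing forward as they close: fully open they stand 13 mm farther back than shut.
Start: joints at [1.298, 0.241, 0.005, 1.335, 0, 1.571], TCP at [0.135, 0.482, 0.231] pointing down, gripper open.
Joint ranges: [-2.72, 2.72], [-1.05, 1.87], [-1.09, 1.28], [-1.99, 2.15], [-1.42, 1.44], [-3.14, 3.14]. Speed limits (rad/s): [2.79, 2.79, 3.14, 3.14, 3.14, 3.14].

INTERFACE

Orientations are given as a rotation vector (axis times angle).
In Python, from rig import robot, read_camera, camera_model, job gives the robot as it stands. The module is installed in compiled form; this text tells all that it offers.
- The arm moves only by the tool servo_tool, never from a script. Its argument "targets" is a list of rows, each a list of 3 entries, a list of its own where there are three numbers: the turn, a rotation vector about the tool's x, y, z in rad, then the shift along the tool's x, y, z in m, then the opening, from -1 (shut) to 1 (fully open). A call has exactly 5 rows; each row is the pose to reach, as a shift and turn from the pose commanded when the call began, along the tool's axes at that moment; what a row does not reach only later rows make up. A row lasts 1/8 s, in which the tool goes at most 62.5 mm and 10.7 degrees, less where a joint would pass 70% of its speed; a pose out of reach is approached as far as the arm can. A call with a gripper value outside its range is refused whole. The fingers move at their own pace and stop on an object; "grip_force" is the grip in N (left out, the last holds). Time passes only in rows, so rows that repeat a pose let the fingers close, or fill a call up. It gives the time, the measured TCP pose, the force, the opening and the grip force at its end, in the units of the state.
- robot.get_state(): the state, without advancing time (a new reading comes with each control period).
- read_camera(name): name is "side" or "top" or "wrist"; returns (picture, depth): 400x640x3 uint8, red, green, blue; 400x640 float32, m along the optical axis (not along the pixel's ray), 0 where there is no reading.
- camera_model(name): a dict with "camera_matrix" (3x3 intrinsics, pixels), "T" (4x4, takes a point from camera to world coordinates). Camera axes: x right, y up, looking along -z (the intrinsics and any distortion apply to the point x, -y, -z); pixel columns grow to the right and rows downward; lengths in m; the calibration is good to about 2 mm. A picture is of the moment at which its call begins: read the wrist's pose just before it. camera_model takes no time and is no camera call; for the wrist camera it gives the pose at the moment of the call.
- job.job_done(): hands the job in; it is judged then, once.
The state is a dict: "clock": time; "qpos": joint angles; "joint_velocities": joint speeds; "tau": joint torques, N m; "tool_pos": TCP position; "eef_rot": TCP orientation; "contact_force": force on the tool from outside, world axes, zero at the start; "moment": the same for the moment, N m; "opening": finger opening in m; "grasp_force": force on a finger pad.
Only numpy, scipy, OpenCV 4.12 (cv2) and the standard library are available. Lean on these libraries where they do the work, as an engineer would, in place of code of your own. Each camera call takes 0.05 s, during which the arm holds its last target. There are 200 camera calls.

## Working session

There is one attempt and no reset: what is moved stays moved. The work goes in short steps, Python scripts to look and compute and a tool call to move; the robot and the scene stay as the last step left them, time stands still between calls to the robot, and variables do not carry over. Pictures are saved under pics/ and viewed, at most 10 in all, crops included, and the job is handed in when it is done.

Besides the shell and the picture viewer there is one more tool, called after ">>>" by a JSON object that holds its "name" and its "arguments". servo_tool: Moves the arm, as the interface text tells. Its arguments: {"type":"object","properties":{"targets":{"type":"array"},"grip_force":{"type":"number"}},"required":["targets"]}

```bash
mkdir -p pics
cat > h.py <<'E'
import numpy as np, cv2
from rig import robot, read_camera, camera_model, job
def snap(n,f):
    m=camera_model(n); p,d=read_camera(n); cv2.imwrite('pics/'+f+'.png',p[:,:,::-1]); np.savez('pics/'+f+'.npz',p=p,d=d,K=m['camera_matrix'],T=m['T']); return p,d,m
def ray(f,u,v,z):
    a=np.load('pics/'+f+'.npz'); K,T=a['K'],a['T']
    r=np.array([(u-K[0,2])/K[0,0],-(v-K[1,2])/K[1,1],-1.]); r=T[:3,:3]@r; o=T[:3,3]
    return o+r*(z-o[2])/r[2]
E
python3 - <<'E'
from h import *
snap('top','top0'); 
m=camera_model('top'); print(m)
s=robot.get_state(); print({k:np.round(v,3) for k,v in s.items()})
E
```

```text
{'camera_matrix': array([[429.37855896,   0.        , 318.53942498],
       [  0.        , 429.37855896, 194.55195829],
       [  0.        ,   0.        ,   1.        ]]), 'T': array([[-0.01037574,  0.9936    , -0.11247839,  0.3902958 ],
       [-0.99991794, -0.01115482, -0.00629938,  0.0197826 ],
       [-0.00751374,  0.1124038 ,  0.9936342 ,  1.75890394],
       [ 0.        ,  0.        ,  0.        ,  1.        ]])}
{'clock': np.float64(0.05), 'qpos': array([1.298, 0.241, 0.004, 1.335, 0.   , 1.571]), 'joint_velocities': array([ 0.   ,  0.   ,  0.002, -0.   ,  0.   , -0.001]), 'tau': array([-1.0000e-03, -3.7350e+01,  2.5329e+01,  1.1000e-02, -0.0000e+00,
        0.0000e+00]), 'tool_pos': array([0.135, 0.481, 0.23 ]), 'eef_rot': array([-4.270e-01, -3.112e+00,  3.000e-03]), 'contact_force': array([-0.307, -0.064, -0.729]), 'moment': array([-0.055, -0.   , -0.022]), 'grasp_force': np.float64(0.0), 'opening': np.float64(0.085)}
```

View pics/top0.png

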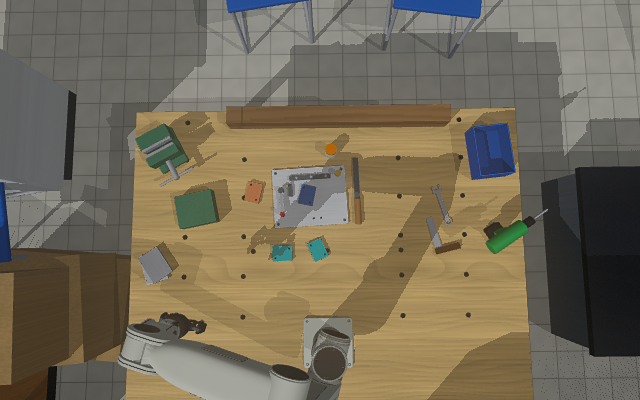

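The top view shows the fixture at about pixels (272–348, 166–227), with the blue blank near (307,195) and the red handle near (282,214). I'll enlarge that area.

Run:
```python
from h import *
p=cv2.imread('pics/top0.png'); cv2.imwrite('pics/c0.png',cv2.resize(p[155:235,262:368],None,fx=7,fy=7,interpolation=cv2.INTER_CUBIC))
```

```text
(no output)
```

View pics/c0.png

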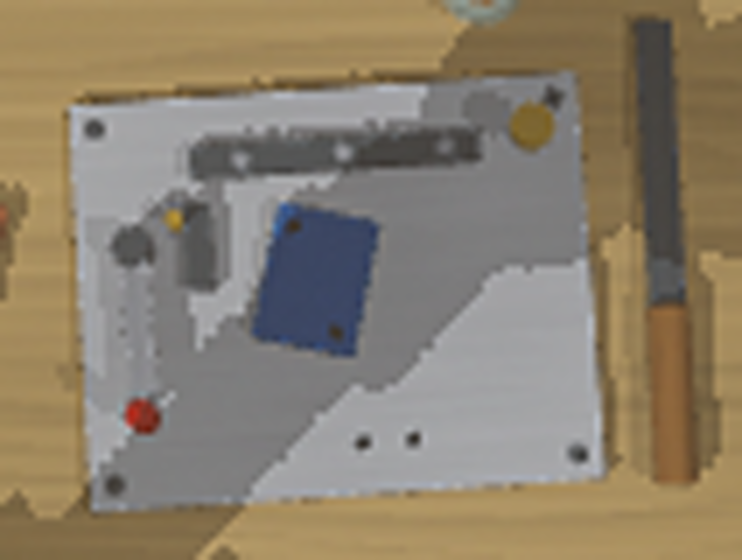

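The crop shows the bed corners at TL(70,103), TR(575,72), BR(605,478), BL(93,510). The blank corners are about (283,203), (379,220), (355,356) and (253,337). The handle is at (143,415) and the keeper pivot at (132,246).

Run:
```python
from h import *
from scipy.spatial.transform import Rotation as R
def w(u,v,z): return ray('top0',262+(u+.5)/7-.5,155+(v+.5)/7-.5,z)
C=[w(70,103,.012),w(575,72,.012),w(605,478,.012),w(93,510,.012)]
J=np.array([[.12,.16],[.12,-.14],[-.12,-.14],[-.12,.16]])
C=np.array(C)[:,:2]; A=C-C.mean(0);B=J-J.mean(0)
th=np.arctan2((B[:,0]*A[:,1]-B[:,1]*A[:,0]).sum(),(A*B).sum()); c,s=np.cos(th),np.sin(th); Rm=np.array([[c,-s],[s,c]])
o=C.mean(0)-Rm@J.mean(0); print('jig',o,th, C-(J@Rm.T+o))
f=lambda q:(Rm.T@(q[:2]-o)*1e3).round(1)
for n,u,v,z in [('b1',283,203,.027),('b2',379,220,.027),('b3',355,356,.027),('b4',253,337,.027),('handle',143,410,.075),('pivot',132,246,.038),('pinstop',175,218,.038),('gpin',531,126,.054),('fenceL',190,178,.012),('fenceR',482,160,.012)]: print(n,f(w(u,v,z)))
m=camera_model('wrist'); st=robot.get_state(); T=np.eye(4);T[:3,:3]=R.from_rotvec(st['eef_rot']).as_matrix();T[:3,3]=st['tool_pos']
print(np.round(T,3)); print(np.round(np.linalg.inv(T)@m['T'],3),m['camera_matrix'])
```

```text
jig [0.58350194 0.05785257] 0.05324964537665032 [[ 0.00029502 -0.00048922]
 [-0.00064112  0.00129892]
 [-0.00012932  0.00072603]
 [ 0.00047543 -0.00153572]]
b1 [50.6 37.2]
b2 [ 37.1 -18. ]
b3 [-41.2   0.9]
b4 [-26.4  59.1]
handle [-68.2 120.8]
pivot [ 29.7 125.2]
pinstop [44.4 99.6]
gpin [  82.1 -108.6]
fenceL [71.1 91.4]
fenceR [ 70.7 -80.5]
[[-0.963  0.269 -0.001  0.135]
 [ 0.269  0.963 -0.002  0.481]
 [ 0.    -0.002 -1.     0.23 ]
 [ 0.     0.     0.     1.   ]]
[[-0.     0.949  0.315  0.081]
 [ 1.     0.     0.     0.001]
 [ 0.     0.315 -0.949 -0.143]
 [ 0.     0.     0.     1.   ]] [[278.56579842   0.         318.39058623]
 [  0.         278.56579842 202.26121692]
 [  0.           0.           1.        ]]
```

The fixture is at about (0.5835, 0.058) with yaw 0.053, and the fit residuals are around 1 mm. In the fixture frame the blank is at about (5,20), turned −16°, and the keeper is at about 0.04 rad. I'll move over, turning the tool so its yaw matches the fixture's.

>>> {"name": "servo_tool", "arguments": {"targets": [[[0,0,0.18],[-0.047,-0.028,0],-0.3],[[0,0,0.36],[-0.094,-0.057,0],-0.3],[[0,0,0.54],[-0.141,-0.085,0],-0.3],[[0,0,0.72],[-0.188,-0.113,0],-0.3],[[0,0,0.9],[-0.235,-0.142,0],-0.3]]}}

```text
clock: 0.68
tool_pos: [0.3235, 0.2799, 0.2309]
eef_rot: [-1.746, -2.612, 0.001]
contact_force: [0.8, 0.3, 0.9]
opening: 0.0298
grasp_force: 0.0
```

```bash
cat >> h.py <<'E'
from scipy.spatial.transform import Rotation as R
O=np.array([.5835,.0579]); TH=.0532; RJ=np.array([[np.cos(TH),-np.sin(TH)],[np.sin(TH),np.cos(TH)]])
fx=lambda q:(RJ.T@(np.asarray(q)[:2]-O))*1e3
def st():
    s=robot.get_state(); M=R.from_rotvec(s['eef_rot']).as_matrix()
    print('t',round(s['clock'],2),'fix',fx(s['tool_pos']).round(1),'z',(s['tool_pos'][2]*1e3).round(1),'yaw',np.arctan2(M[1,0],M[0,0]).round(3),'F',s['contact_force'].round(1),'q',s['qpos'].round(2),'op',round(float(s['opening']),3))
    return s,M
def to(x,y,z,yaw=TH):
    s,M=st(); g=np.r_[RJ@np.array([x,y])/1e3+O,z/1e3]
    Mg=R.from_euler('z',yaw).as_matrix()@np.diag([1,-1,-1.])
    print('turn',R.from_matrix(M.T@Mg).as_rotvec().round(3),'shift mm',(M.T@(g-s['tool_pos'])*1e3).round(1))
E
python3 -c "
from h import *
to(-70,22,150)"
```

```text
t 0.68 fix [-247.8  235.5] z 230.9 yaw 1.963 F [0.8 0.3 0.9] q [ 0.71  0.1  -0.17  1.3  -0.    1.89] op 0.03
turn [-0.00e+00  1.00e-03  1.91e+00] shift mm [-260.5   96.7   80.9]
```

The joint relation is yaw = q1 − q6 + π, so the half-turned orientation (camera side towards the robot) is the one in range. I'll turn back.

>>> {"name": "servo_tool", "arguments": {"targets": [[[0,0,-0.18],[-0.052,0.019,0.01],-0.3],[[0,0,-0.36],[-0.104,0.038,0.02],-0.3],[[0,0,-0.54],[-0.156,0.057,0.03],-0.3],[[0,0,-0.72],[-0.208,0.077,0.04],-0.3],[[0,0,-0.9],[-0.26,0.097,0.05],-0.3]]}}

```text
clock: 1.3
tool_pos: [0.5069, 0.0854, 0.1824]
eef_rot: [-0.531, -3.096, 0.0]
contact_force: [0.3, 1.7, 1.0]
opening: 0.0297
grasp_force: 0.0
```

```bash
sed -i 's/yaw=TH)/yaw=TH+np.pi)/' h.py
python3 -c "
from h import *
to(-70,22,150)
snap('wrist','w1')"
```

```text
t 1.3 fix [-75.   31.5] z 182.4 yaw 2.802 F [0.3 1.7 1. ] q [ 0.17  0.3  -0.05  1.23  0.    0.51] op 0.03
turn [ 0.    -0.001 -0.393] shift mm [-8.3 -6.8 32.4]
```

View pics/w1.png

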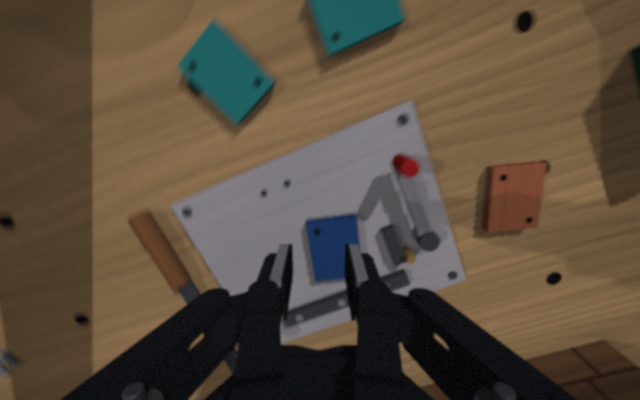

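The wrist view (world +x points down in the image) shows the bed corners at (413,100), (172,207) and (465,280), the blank at (307–360, 214–283), the handle at (405,165) and the shadowed keeper clear of the blank. I'll check the calibration against these and descend behind the blank.

>>> {"name": "servo_tool", "arguments": {"targets": [[[0,0,-0.13],[-0.003,-0.002,0.03],-0.3],[[0,0,-0.26],[-0.005,-0.005,0.06],-0.3],[[0,0,-0.393],[-0.006,-0.007,0.09],-0.3],[[0,0,-0.393],[-0.006,-0.007,0.12],-0.3],[[0,0,-0.393],[-0.006,-0.007,0.14],-0.3]]}}

```text
clock: 1.98
tool_pos: [0.5079, 0.0781, 0.0411]
eef_rot: [0.073, -3.137, 0.001]
contact_force: [0.7, -0.6, -0.3]
opening: 0.03
grasp_force: 0.0
```

```bash
python3 -c "
from h import *
for u,v,z in [(413,100,.012),(172,207,.012),(465,280,.012),(307,219,.027),(357,214,.027),(314,283,.027),(405,160,.075),(428,240,.038)]: print(fx(ray('w1',u,v,z)).round(1))
to(-72,22,15)
snap('wrist','w2')"
```

```text
[-120.2  159.3]
[-114.7 -140. ]
[118.6 159.2]
[-44.2   5.5]
[-28.   60.7]
[ 38.  -20.4]
[-79.8 118.9]
[ 28.2 124.6]
t 1.98 fix [-74.4  24.2] z 41.1 yaw -3.095 F [ 0.7 -0.6 -0.3] q [ 0.15  0.43 -0.25  0.89  0.    0.11] op 0.03
turn [-0.    -0.003 -0.007] shift mm [-2.5 -2.1 26.1]
```

View pics/w2.png

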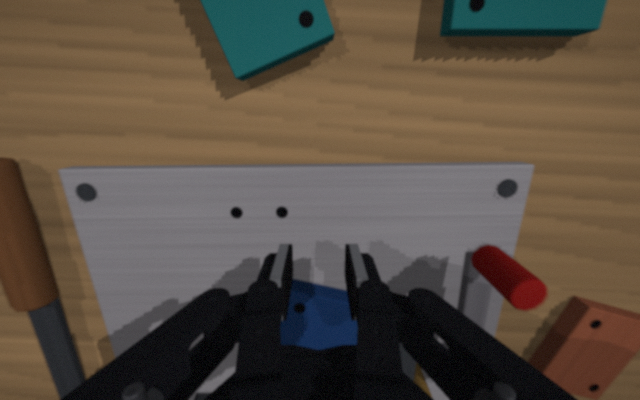

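Aligned: the fingertips at (280,260) and (360,260) sit behind the blank, whose edge is near row 280, and the handle at (510,280) is clear. I'll lower and start the push towards the fence.

>>> {"name": "servo_tool", "arguments": {"targets": [[[0,0,-0.007],[0,-0.002,0.013],-0.3],[[0,0,-0.007],[0,-0.002,0.026],-0.3],[[0,0,-0.007],[-0.01,-0.002,0.026],-0.3],[[0,0,-0.007],[-0.02,-0.002,0.026],-0.3],[[0,0,-0.007],[-0.028,-0.002,0.026],-0.3]]}}

```text
clock: 2.65
tool_pos: [0.539, 0.0776, 0.0177]
eef_rot: [-0.085, 3.139, 0.0]
contact_force: [-1.0, 0.2, -0.1]
opening: 0.0299
grasp_force: 0.5
```

```bash
python3 -c "
from h import *
to(-22,22,15)"
```

```text
t 2.65 fix [-43.4  22. ] z 17.7 yaw -3.087 F [-1.   0.2 -0.1] q [ 0.14  0.51 -0.2   0.86 -0.    0.09] op 0.03
turn [0.    0.001 0.001] shift mm [-21.4  -0.    2.8]
```

>>> {"name": "servo_tool", "arguments": {"targets": [[[0,0,0],[-0.004,0,0.002],-0.3],[[0,0,0],[-0.008,0,0.002],-0.3],[[0,0,0],[-0.012,0,0.002],-0.3],[[0,0,0],[-0.016,0,0.002],-0.3],[[0,0,0],[-0.019,0,0.002],-0.3]]}}

```text
clock: 3.28
tool_pos: [0.5564, 0.0783, 0.015]
eef_rot: [0.085, -3.14, 0.001]
contact_force: [-3.4, -2.1, 2.1]
opening: 0.0295
grasp_force: 2.1
```

```bash
python3 -c "
from h import *
to(-22,22,15)
snap('wrist','w3')"
```

```text
t 3.27 fix [-26.   21.9] z 15.0 yaw -3.087 F [-3.4 -2.1  2.1] q [ 0.14  0.54 -0.15  0.88 -0.    0.09] op 0.03
turn [-0.001 -0.001  0.001] shift mm [-4.   0.1  0. ]
```

View pics/w3.png

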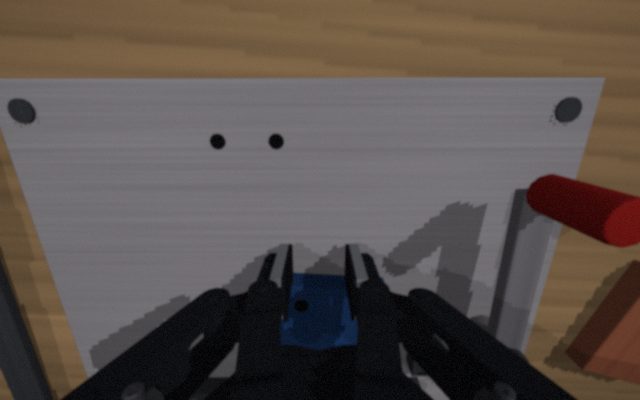

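The blank's rear edge (row ~274) is now square to the fingers. I'll press on gently to the fence.

>>> {"name": "servo_tool", "arguments": {"targets": [[[0,0,0],[-0.002,0,0],-0.3],[[0,0,0],[-0.003,0,0],-0.3],[[0,0,0],[-0.004,0,0],-0.3],[[0,0,0],[-0.005,0,0],-0.3],[[0,0,0],[-0.006,0,0],-0.3]]}}

```text
clock: 3.95
tool_pos: [0.5595, 0.0776, 0.0148]
eef_rot: [0.084, -3.135, 0.004]
contact_force: [-9.9, -4.3, 7.6]
opening: 0.0299
grasp_force: 4.6
```

>>> {"name": "servo_tool", "arguments": {"targets": [[[0,0,0],[-0.001,0,-0.001],-0.3],[[0,0,0],[-0.002,0,-0.001],-0.3],[[0,0,0],[-0.002,0,-0.001],-0.3],[[0,0,0],[-0.002,0,-0.001],-0.3],[[0,0,0],[-0.002,0,-0.001],-0.3]]}}

```text
clock: 4.58
tool_pos: [0.5596, 0.0774, 0.0149]
eef_rot: [0.084, -3.131, 0.004]
contact_force: [-9.1, -4.1, 4.8]
opening: 0.0298
grasp_force: 5.1
```

```bash
python3 -c "
from h import *
st()"
```

```text
t 4.58 fix [-22.8  20.7] z 14.9 yaw -3.088 F [-9.1 -4.1  4.8] q [ 0.14  0.55 -0.13  0.9  -0.    0.08] op 0.03
```

The tool has stalled with 9–10 N of push, so the blank is on the fence. I'll retreat, lift, shut the fingers and go round to its −y side.

>>> {"name": "servo_tool", "arguments": {"targets": [[[0,0,0],[0.02,0,0],-0.3],[[0,0,0],[0.02,0,-0.045],-0.3],[[0,0,0],[0.0,-0.02,-0.06],-1],[[0,0,0],[-0.03,-0.055,-0.06],-1],[[0,0,0],[-0.05,-0.08,-0.06],-1]]}}

```text
clock: 5.2
tool_pos: [0.6214, 0.001, 0.0773]
eef_rot: [-0.085, 3.136, 0.0]
contact_force: [-0.3, -0.3, 0.7]
opening: 0.0001
grasp_force: 0.0
```

```bash
python3 -c "
from h import *
to(30,-55,15)
snap('wrist','w4')"
```

```text
t 5.2 fix [ 34.9 -58.8] z 77.3 yaw -3.087 F [-0.3 -0.3  0.7] q [ 0.    0.58  0.1   1.09  0.   -0.05] op 0.0
turn [0.    0.004 0.001] shift mm [ 5.1  3.8 62.2]
```

View pics/w4.png

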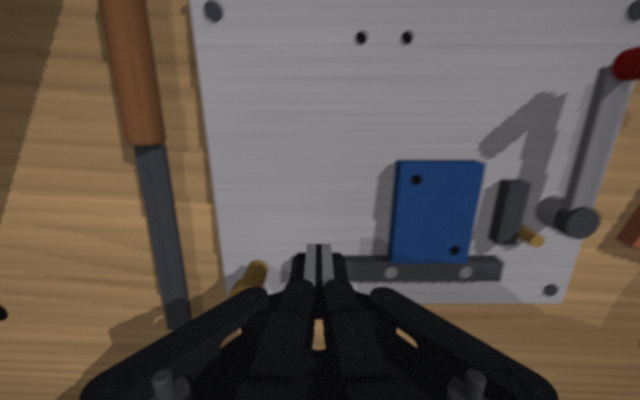

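The blank sits square on the fence with top corners at about (397,160), (483,162) and (390,262), and a gap remains to the end stop at about (497–525). The gauge pin at (255,275) is clear. I'll descend.

>>> {"name": "servo_tool", "arguments": {"targets": [[[0,0,0],[0.005,0.004,0.02],-1],[[0,0,0],[0.005,0.004,0.042],-1],[[0,0,0],[0.005,0.004,0.062],-1],[[0,0,0],[0.005,0.007,0.062],-1],[[0,0,0],[0.005,0.015,0.062],-1]]}}

```text
clock: 5.88
tool_pos: [0.6135, 0.0168, 0.0144]
eef_rot: [-0.085, 3.14, 0.0]
contact_force: [-0.0, 0.0, -0.7]
opening: 0.0
grasp_force: 0.0
```

```bash
python3 -c "
from h import *
for u,v in [(397,160),(483,162),(470,263),(390,262)]: print(fx(ray('w4',u,v,.027)).round(1))
to(30,0,16)"
```

```text
[-12.4  -3.5]
[-11.   56.5]
[69.  61.4]
[68.2 -1.6]
t 5.88 fix [ 27.7 -42.6] z 14.4 yaw -3.088 F [-0.   0.  -0.7] q [ 0.03  0.63  0.01  0.95  0.   -0.03] op 0.0
turn [0.    0.001 0.001] shift mm [-2.3 42.6 -1.6]
```

>>> {"name": "servo_tool", "arguments": {"targets": [[[0,0,0],[-0.002,0.01,-0.002],-1],[[0,0,0],[-0.002,0.018,-0.002],-1],[[0,0,0],[-0.002,0.023,-0.002],-1],[[0,0,0],[-0.002,0.028,-0.002],-1],[[0,0,0],[-0.002,0.033,-0.002],-1]]}}

```text
clock: 6.5
tool_pos: [0.6132, 0.0495, 0.0162]
eef_rot: [-0.085, 3.14, -0.001]
contact_force: [0.0, -1.0, 0.3]
opening: 0.0
grasp_force: 0.5
```

>>> {"name": "servo_tool", "arguments": {"targets": [[[0,0,0],[0,0.004,0],-1],[[0,0,0],[0,0.008,0],-1],[[0,0,0],[0,0.011,0],-1],[[0,0,0],[0,0.014,0],-1],[[0,0,0],[0,0.016,0],-1]]}}

```text
clock: 7.12
tool_pos: [0.6123, 0.0657, 0.0162]
eef_rot: [0.085, -3.14, 0.0]
contact_force: [-0.6, -0.7, 0.8]
opening: -0.0
grasp_force: 0.5
```

```bash
python3 -c "
from h import *
to(30,10,16)"
```

```text
t 7.12 fix [29.2  6.3] z 16.2 yaw -3.087 F [-0.6 -0.7  0.8] q [ 0.11  0.63  0.02  0.96 -0.    0.05] op -0.0
turn [-0.    -0.     0.001] shift mm [-0.8  3.7  0.2]
```

>>> {"name": "servo_tool", "arguments": {"targets": [[[0,0,0],[0,0.002,0],-1],[[0,0,0],[0,0.004,0],-1],[[0,0,0],[0,0.006,0],-1],[[0,0,0],[0,0.007,0],-1],[[0,0,0],[0,0.008,0],-1]]}}

```text
clock: 7.75
tool_pos: [0.612, 0.0673, 0.0162]
eef_rot: [0.078, -3.14, 0.018]
contact_force: [0.3, -16.6, 1.4]
opening: -0.0002
grasp_force: 8.3
```

```bash
python3 -c "
from h import *
st()"
```

```text
t 7.75 fix [29.   7.9] z 16.2 yaw -3.092 F [  0.3 -16.6   1.4] q [ 0.12  0.63  0.02  0.96 -0.01  0.07] op -0.0
```

It has stalled at 16.6 N on the end stop. I'll re-press towards the fence to make sure both faces are flush.

>>> {"name": "servo_tool", "arguments": {"targets": [[[0,0,0],[0,-0.02,0],-1],[[0,0,0],[0.01,-0.02,-0.045],-1],[[0,0,0],[0.04,0.0,-0.05],-0.3],[[0,0,0],[0.08,0.036,-0.05],-0.3],[[0,0,0],[0.08,0.036,-0.02],-0.3]]}}

```text
clock: 8.38
tool_pos: [0.5294, 0.1076, 0.0383]
eef_rot: [-0.091, 3.137, 0.004]
contact_force: [1.3, -0.6, -0.3]
opening: 0.0302
grasp_force: 0.0
```

```bash
python3 -c "
from h import *
to(-24,50,15)
p,d,m=snap('top','t2'); snap('wrist','w5')
cv2.imwrite('pics/c2.png',cv2.resize(p[155:235,262:368,::-1],None,fx=7,fy=7,interpolation=cv2.INTER_CUBIC))"
```

```text
t 8.38 fix [-51.4  52.5] z 38.3 yaw -3.084 F [ 1.3 -0.6 -0.3] q [ 0.2   0.48 -0.19  0.9   0.    0.14] op 0.03
turn [0.003 0.004 0.005] shift mm [-27.3  -2.7  23.4]
```

View pics/w5.png

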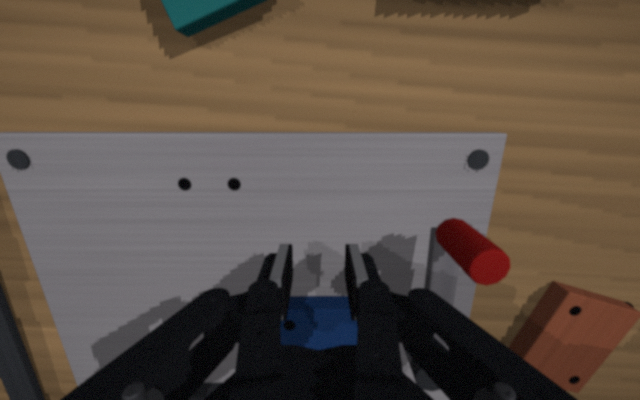

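The blank's edge (row ~297) is ahead of the fingers and the keeper handle at (475,250) is clear. I'll lower and press, shifted slightly to −y for clearance.

>>> {"name": "servo_tool", "arguments": {"targets": [[[0,0,0.003],[0,-0.007,0.012],-0.3],[[0,0,0.003],[0,-0.007,0.023],-0.3],[[0,0,0.003],[-0.01,-0.007,0.023],-0.3],[[0,0,0.003],[-0.02,-0.007,0.023],-0.3],[[0,0,0.003],[-0.025,-0.007,0.023],-0.3]]}}

```text
clock: 9.1
tool_pos: [0.5571, 0.0996, 0.0134]
eef_rot: [-0.08, 3.139, 0.0]
contact_force: [-0.1, -1.0, -0.5]
opening: 0.0298
grasp_force: 0.0
```

>>> {"name": "servo_tool", "arguments": {"targets": [[[0,0,0],[-0.002,0,0],-0.3],[[0,0,0],[-0.004,0,0],-0.3],[[0,0,0],[-0.006,0,0],-0.3],[[0,0,0],[-0.008,0,0],-0.3],[[0,0,0],[-0.009,0,0],-0.3]]}}

```text
clock: 9.72
tool_pos: [0.5584, 0.0998, 0.0125]
eef_rot: [0.082, -3.129, -0.0]
contact_force: [-13.6, -0.3, 12.0]
opening: 0.03
grasp_force: 7.2
```

```bash
python3 -c "
from h import *
st()"
```

```text
t 9.72 fix [-22.8  43.2] z 12.5 yaw -3.089 F [-13.6  -0.3  12. ] q [ 0.18  0.56 -0.12  0.9   0.    0.12] op 0.03
```

It stalled at the same fixture x (−22.8) as before, so the fence contact is confirmed. I'll retreat and move high to the outer side of the handle.

>>> {"name": "servo_tool", "arguments": {"targets": [[[0,0,0],[0.02,0,0],-0.3],[[0,0,0],[0.025,0,-0.06],-1],[[0,0,0],[0.03,0.025,-0.11],-1],[[0,0,0],[0.04,0.07,-0.13],-1],[[0,0,0],[0.05,0.11,-0.13],-1]]}}

```text
clock: 10.35
tool_pos: [0.5106, 0.2091, 0.1463]
eef_rot: [-0.08, 3.134, 0.004]
contact_force: [1.2, -0.4, 0.6]
opening: -0.0005
grasp_force: 0.0
```

```bash
python3 -c "
from h import *
to(-70,152,52)
snap('wrist','w6')"
```

```text
t 10.35 fix [-64.8 154.9] z 146.3 yaw -3.091 F [ 1.2 -0.4  0.6] q [ 0.39  0.39 -0.02  1.16 -0.    0.34] op -0.0
turn [ 0.002  0.007 -0.002] shift mm [ 5.8 -3.1 94.2]
```

View pics/w6.png

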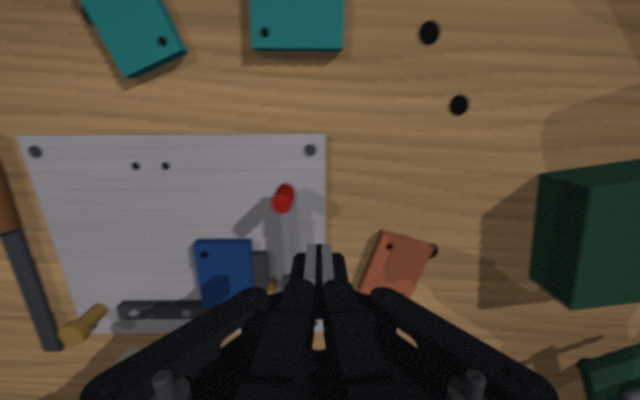

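The blank at (195–252, 240–305) touches the end stop on its right with no visible gap. The handle top is at (284,190) and the arm is clear of the blank. I'll measure the handle and descend outside it.

>>> {"name": "servo_tool", "arguments": {"targets": [[[0,0,0],[0.003,-0.001,0.03],-1],[[0,0,0],[0.005,-0.002,0.06],-1],[[0,0,0],[0.006,-0.002,0.08],-1],[[0,0,0],[0.006,-0.002,0.094],-1],[[0,0,0],[0.006,-0.002,0.094],-1]]}}

```text
clock: 11.02
tool_pos: [0.5023, 0.2046, 0.0482]
eef_rot: [0.081, -3.139, 0.001]
contact_force: [-0.2, 0.1, -0.2]
opening: -0.0002
grasp_force: 0.0
```

```bash
python3 -c "
from h import *
print(fx(ray('w6',285,190,.075)),fx(ray('w6',283,205,.042)))
for u,v in [(195,241),(250,240),(252,290),(202,307)]: print(fx(ray('w6',u,v,.027)).round(1))
to(-70,152,52)
for p in np.arange(.05,1.65,.13):
  H=np.array([30,125])-100*np.array([np.cos(p),np.sin(p)]); print(p.round(2),(H-22*np.array([np.sin(p),-np.cos(p)])).round(1))
"
```

```text
[-84.18633228 129.21241288] [-59.9716397  122.64286141]
[-15.4  27.4]
[-16.3  84.7]
[45.1 81.9]
[67.7 23.3]
t 11.03 fix [-73.3 150.8] z 48.2 yaw -3.09 F [-0.2  0.1 -0.2] q [ 0.39  0.47 -0.17  0.93 -0.    0.34] op -0.0
turn [-0.001 -0.002 -0.002] shift mm [-3.3  1.2 -3.8]
0.05 [-71. 142.]
0.18 [-72.3 128.7]
0.31 [-71.9 115.4]
0.44 [-69.8 102.3]
0.57 [-66.1  89.6]
0.7 [-60.7  77.4]
0.83 [-53.7  66.1]
0.96 [-45.4  55.7]
1.09 [-35.8  46.5]
1.22 [-25.   38.7]
1.35 [-13.4  32.2]
1.48 [-1.  27.4]
1.61 [11.9 24.2]
```

>>> {"name": "servo_tool", "arguments": {"targets": [[[0,0,-0.05],[-0.002,-0.009,-0.004],-1],[[0,0,-0.18],[-0.001,-0.022,-0.004],-1],[[0,0,-0.31],[-0.001,-0.035,-0.004],-1],[[0,0,-0.44],[-0.0035,-0.0485,-0.004],-1],[[0,0,-0.57],[-0.007,-0.061,-0.004],-1]]}}

```text
clock: 11.65
tool_pos: [0.5142, 0.1445, 0.0546]
eef_rot: [-0.966, 2.986, 0.001]
contact_force: [1.6, 0.9, -0.5]
opening: -0.0001
grasp_force: 0.3
```

```bash
cat > arc.py <<'E'
from h import *
import sys
s,M=st(); p0=float(sys.argv[1])
for p in p0+np.arange(5)*.12:
  H=np.array([30,125])-100*np.array([np.cos(p),np.sin(p)]); g=H-22*np.array([np.sin(p),-np.cos(p)])
  Mg=R.from_euler('z',TH+np.pi+p).as_matrix()@np.diag([1,-1,-1.]); G=np.r_[RJ@g/1e3+O,.052]
  print(p.round(2),R.from_matrix(M.T@Mg).as_rotvec().round(3),(M.T@(G-s['tool_pos'])).round(4))
E
python3 arc.py .66
```

```text
t 11.65 fix [-64.6  90.1] z 54.6 yaw -2.516 F [ 1.6  0.9 -0.5] q [ 0.27  0.45 -0.19  0.93  0.   -0.35] op -0.0
0.66 [-0.001  0.003 -0.087] [ 0.0032 -0.0088  0.0026]
0.78 [-0.001  0.003 -0.207] [ 0.004  -0.021   0.0026]
0.9 [-0.001  0.003 -0.327] [ 0.0034 -0.0333  0.0026]
1.02 [-0.001  0.003 -0.447] [ 0.0013 -0.0454  0.0026]
1.14 [-0.001  0.003 -0.567] [-0.0022 -0.0571  0.0026]
```

>>> {"name": "servo_tool", "arguments": {"targets": [[[0,0,-0.09],[0.002,-0.009,0.002],-1],[[0,0,-0.21],[0.003,-0.021,0.002],-1],[[0,0,-0.33],[0.003,-0.033,0.002],-1],[[0,0,-0.45],[0.001,-0.045,0.002],-1],[[0,0,-0.57],[-0.002,-0.057,0.002],-1]]}}

```text
clock: 12.28
tool_pos: [0.549, 0.0992, 0.0525]
eef_rot: [-1.767, 2.595, -0.001]
contact_force: [-0.0, 0.2, 0.6]
opening: 0.0003
grasp_force: 0.3
```

```bash
python3 arc.py 1.2;python3 -c "
from h import *
snap('wrist','w7')"
```

```text
t 12.28 fix [-32.3  43.1] z 52.5 yaw -1.946 F [-0.   0.2  0.6] q [ 0.18  0.49 -0.12  0.96  0.   -1.02] op 0.0
1.2 [-0.002  0.002 -0.058] [ 0.0008 -0.0064  0.0005]
1.32 [-0.002  0.001 -0.178] [ 0.002  -0.0186  0.0005]
1.44 [-0.002  0.001 -0.298] [ 0.0017 -0.0309  0.0005]
1.56 [-0.002  0.001 -0.418] [-0.     -0.0431  0.0005]
1.68 [-0.002  0.001 -0.538] [-0.0032 -0.0549  0.0006]
```

View pics/w7.png

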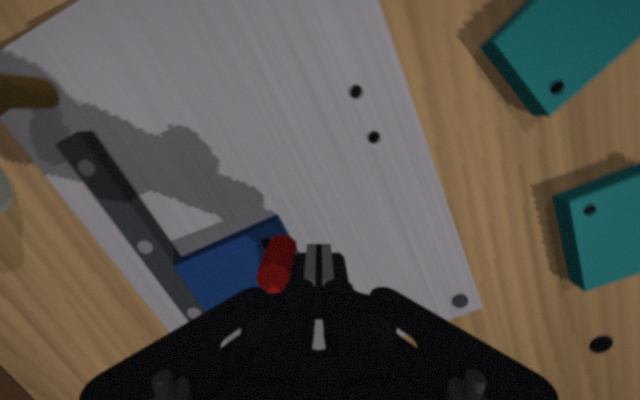

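The red handle at (277,262) is being pushed ahead of the fingertips at (318,262), and the blank is still along the fence. I'll continue to the stop.

>>> {"name": "servo_tool", "arguments": {"targets": [[[0,0,-0.06],[0.001,-0.0065,0],-1],[[0,0,-0.16],[0.002,-0.017,0],-1],[[0,0,-0.25],[0.002,-0.026,0],-1],[[0,0,-0.33],[0.001,-0.034,0],-1],[[0,0,-0.38],[0.0005,-0.039,0],-1]]}}

```text
clock: 12.95
tool_pos: [0.5847, 0.0844, 0.0521]
eef_rot: [-2.221, 2.22, -0.001]
contact_force: [-0.5, -0.4, 1.0]
opening: -0.0002
grasp_force: 0.3
```

```bash
python3 arc.py 1.56
```

```text
t 12.95 fix [ 2.6 26.4] z 52.1 yaw -1.57 F [-0.5 -0.4  1. ] q [ 0.14  0.55 -0.02  1.    0.   -1.43] op -0.0
1.56 [-0.001  0.    -0.042] [ 0.0009 -0.0044  0.0001]
1.68 [-0.001  0.    -0.162] [ 0.0024 -0.0166  0.0001]
1.8 [-0.001  0.    -0.282] [ 0.0023 -0.0289  0.0002]
1.92 [-0.001  0.    -0.402] [ 0.0008 -0.0411  0.0002]
2.04 [-0.001 -0.    -0.522] [-0.0022 -0.053   0.0002]
```

>>> {"name": "servo_tool", "arguments": {"targets": [[[0,0,-0.05],[0.001,-0.003,0],-1],[[0,0,-0.05],[0.001,-0.006,0],-1],[[0,0,-0.05],[0.001,-0.008,0],-1],[[0,0,-0.05],[0.001,-0.01,0],-1],[[0,0,-0.05],[0.001,-0.012,0],-1]]}}

```text
clock: 13.58
tool_pos: [0.5884, 0.0835, 0.0517]
eef_rot: [2.268, -2.159, -0.016]
contact_force: [-22.2, 0.4, 17.5]
opening: -0.0002
grasp_force: 11.4
```

```bash
python3 -c "
from h import *
st()"
```

```text
t 13.57 fix [ 6.3 25.3] z 51.7 yaw -1.522 F [-22.2   0.4  17.5] q [ 0.14  0.56  0.01  1.03  0.   -1.48] op -0.0
```

The keeper is hard on its stop at the expected place with 22 N. I'll back off straight, lift and take a final look.

>>> {"name": "servo_tool", "arguments": {"targets": [[[0,0,0],[0,0.01,0],-1],[[0,0,0],[0,0.03,0],-1],[[0,0,0],[0,0.045,-0.03],-1],[[0,0,0],[0.01,0.065,-0.085],-1],[[0,0,0],[0.02,0.085,-0.14],-1]]}}

```text
clock: 14.2
tool_pos: [0.5118, 0.0589, 0.193]
eef_rot: [-2.275, 2.166, -0.002]
contact_force: [0.8, 0.4, -0.4]
opening: -0.0
grasp_force: 0.0
```

```bash
python3 -c "
from h import *
st()
p,d,m=snap('wrist','w8')
cv2.imwrite('pics/c8.png',cv2.resize(p[:,:,::-1],(800,500),interpolation=cv2.INTER_CUBIC))"
```

```text
t 14.2 fix [-71.5   4.8] z 193.0 yaw -1.522 F [ 0.8  0.4 -0.4] q [ 0.11  0.29 -0.03  1.25 -0.   -1.51] op -0.0
```

View pics/c8.png

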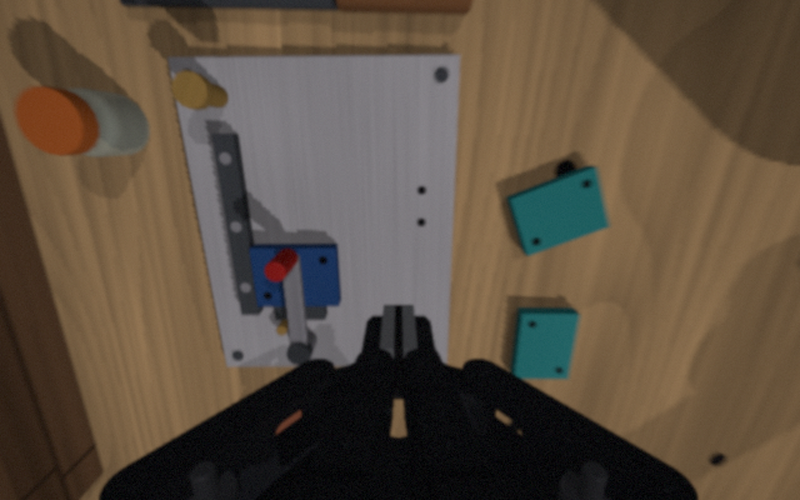

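The blank at (250–340, 245–305) lies on the fence and the end stop. The keeper runs across it and rests against the brass pin at (282,328), and the neighbouring items look undisturbed.

```bash
python3 -c "
from h import *
print(job.job_done())"
```

```text
the job is handed in; nothing more can be done
None
```

I handed the job in at about 14 s: the blue blank is flush against the fence and end stop, the keeper is swung over it to its stop, and nothing else looked moved in the last picture.

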